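# Lock the dust-box cover with its quarter-turn fastener

### The arm

A 6-joint arm with a two-finger parallel gripper is mounted at the origin on the work surface. World frame = base frame: x ahead of the robot, y to its left, z up, the work surface at z = 0. Lengths are in m, angles in rad, forces in N, time in s.
With the tool pointing down it reaches from about 0.225 to 0.875 m from the base axis. Payload 3.4 kg.
Tool frame: the origin (TCP) lies between the finger pads; the fingertips stand 25 mm ahead of it and the grasp point (between the pads) lies 6 mm ahead of it (manip.tips_ahead is the distance from the TCP to the fingertips, in m); z points along the fingers, x is the direction in which the jaws open and shut, and the axes are right-handed (so a half turn about z gives the same grasp; the last joint's range is limited). The gripper opens to 85 mm and grips with 20 to 120 N. Pads are 22 mm wide; open, the fingers measure 114 mm over their backs; the gripper's body (76 mm by 85 mm) begins 54 mm behind the grasp point. The pads swing forward as they close: fully open they stand 13 mm farther back than shut.
Start: joints at [-1.253, 0.276, 1.505, -0, 1.361, -0.121], TCP at [0.244, -0.521, 0.256] pointing down, gripper open.
Joint ranges: [-2.89, 2.89], [-0.75, 2.08], [0.22, 2.7], [-1.18, 4.32], [0.11, 2.71], [-2.7, 2.7]. Speed limits (rad/s): [2.57, 2.57, 3.14, 3.14, 3.14, 3.14].

### API

Orientations are given as a unit quaternion [w, x, y, z].
In Python, from rig import manip gives the robot as it stands. The module is installed in compiled form; this text tells all that it offers.
- The arm moves only by the tool send_rows, never from a script. Its argument "plan" is a list of rows, each an object with "linear": the shift along the tool's x, y, z in m, a list of three; "delta_rot": the turn, a rotation vector about the tool's x, y, z in degrees, a list of three; "fingers": the finger opening in m, from 0 to 0.0854. A call has 1 to 12 rows; each row shifts and turns the pose as measured when the row begins, along the tool's axes as they then stand; what a row does not reach is not made up. A row lasts 1/12 s, in which the tool goes at most 41.7 mm and 7.16 degrees, less where a joint would pass 70% of its speed; a pose out of reach is approached as far as the arm can. A call with a gripper value outside its range is refused whole. The fingers move at their own pace and stop on an object; "force" is the grip in N (left out, the last holds). Time passes only in rows, so rows that do not move let the fingers close. It gives the time, the measured TCP pose, the force and the opening at its end, in the units of the state.
- manip.get_state(): the state, without advancing time (a new reading comes with each control period).
- manip.get_image(name): name is "scene" or "top"; returns the picture (384x512x3 uint8, red, green, blue); there is no depth.
- manip.camera_info(name): a dict with "K" (3x3 intrinsics, pixels), "dist" ([k1, k2, p1, p2, k3] as OpenCV has them; the pictures are not rectified), "rvec" (rotation vector, rad) and "tvec" (3), from world to camera coordinates, as OpenCV has them. Camera axes: x right, y down, z forward; pixel columns grow to the right and rows downward; lengths in m; the calibration is good to about 2 mm. A picture is of the moment at which its call begins. camera_info takes no time and is no camera call.
- manip.sign_off(): hands the job in, once; it reports no verdict.
Trained networks look in the newest picture that a camera, given by its name, has taken for a name from the list of things; names that differ only in an ending like _2 or _b are one class to them, and where a whole thing is asked for, a point or a joint stands for the part that bears it (a point fixed in the world has none). Each returns a list of dicts, best first, with "p" (0 to 1); they miss things now and then, are a little off and sometimes report something else, mostly with a low value. They report only what shows in the picture. A call takes as long as a camera call.
- manip.find_in(thing, camera): "extent" ([left, top, right, bottom] in pixels, round what is visible of it).
- manip.masks_of(thing, camera): "pixels" (384x512 bool, what is visible of it) and "extent" ([left, top, right, bottom] in pixels, round what is visible of it).
The state is a dict: "clock": time; "qpos": joint angles; "qd": joint speeds; "effort": joint torques, N m; "position": TCP position; "ee_rot": TCP orientation; "contact_force": force on the tool from outside, world axes, zero at the start; "moment": the same for the moment, N m; "width": finger opening in m.
Only numpy, scipy, OpenCV 4.12 (cv2) and the standard library are available. Lean on these libraries where they do the work, as an engineer would, in place of code of your own. Each camera call takes 0.05 s, during which the arm holds its last target. There are 200 camera calls.

### The job

The cover of the dust box on the red fixture plate stands ajar. With the closed fingertips, press the cover fully shut, then set the fingertips in the slot of its yellow fastener and turn it clockwise a quarter turn to its stop, so that the cover is locked. Only press and push, without forcing anything: do not lift the cover further open, do not grasp anything, and leave the things standing around where they are.

Things in the scene. Friction and masses are not known exactly. Their poses are not given: they have to be found in the camera images.
- station: Fixed red plate 300 x 400 x 20 mm on the bench carrying a grey open-topped box 200 (its x) x 190 (its y) mm at its middle, rim 80 mm above the bench. Origin: centre of the plate's underside, z up; its -x side faces the robot, turned up to 20 degrees. At (+110, +155) mm a fixed brass clamp tower 60 x 90 mm, 105 mm high; at the far side a grey hose stub.
- cover (a joint): Hinge of the aluminium cover (196 x 190 x 8 mm, about 0.65 kg with its fastener), rad: 0 = shut flat on the rim, grows as it opens; starts at 0.22 to 0.5. The free edge is the one towards the robot. Stiff: it stays where left; about 2 to 5 N down on the press pad shuts it.
- cover_hinge (a point): Middle of the cover's hinge line, which runs along the station's y at station x = +98 mm, 80 mm above the bench, level with the cover's underside.
- press_pad (a point): Centre of the top face of the black rubber pad (30 x 100 mm) along the cover's free edge: 178 mm from the hinge line, 11 mm above the cover's underside. It swings with the cover; shut, it lies at station (-80, 0) mm, 91 mm above the bench.
- cam (a joint): Angle of the yellow quarter-turn fastener relative to the cover, rad: grows clockwise seen from above; 0 = open, 1.571 = locked, hard stops at both; starts at 0 to 0.35. Friction 0.12 N m (5 N at 25 mm); stays where left. From 1.2 rad on a hidden tongue lies under a ledge of the box; turned that far early it keeps the cover from shutting.
- cam_axis (a point): On the fastener's axis at the slot's floor, 98 mm from the hinge line, 12 mm above the cover's underside; shut, it lies at station (0, 0), 92 mm above the bench. The fastener is a disc of 94 mm diameter, its top 14 mm above this point, in a fixed black collar of the same height, 112 mm outer and 98 mm inner diameter.
- slot_end (a point): On the slot's floor and centre line, 26 mm from cam_axis, in the half with a white dot; turns with the fastener. Cover shut: it points from the axis to station -x at cam = 0 (red mark on the collar), to station +y when locked (green mark).
- slot_mouth (a point): On the fastener's axis at the height of its top face, 14 mm above cam_axis. The slot is straight, 38 mm wide, 14 mm deep, and runs, with a black floor, right across the disc through the axis to the collar. Fingertips put in near one end of it and moved in an arc about the axis push its wall and turn the disc; spun on the axis itself they do not catch.
- wax_pot: White cup, 56 mm wide, 45 mm high, on the plate left of the box. Origin at its underside. Leave it alone.
- brass_block: Brass clamp insert, 30 x 45 x 29 mm, on the plate left of the box. Origin at its underside. Leave it alone.
- flux_bottle: Amber jar with a white lid, 44 mm wide, 85 mm high, on the plate right of the box. Origin at its underside. Leave it alone.
- hex_key: Dark L-shaped hex key, 85 x 31 x 6 mm, on the plate right of the box near the robot. Origin at its underside. Leave it alone.
- screwdriver: Screwdriver lying on the bench to the robot's left. Origin at its underside. Leave it alone.
- spectacle_front: Wire spectacle front, 120 mm wide, 4 mm high, on the bench to the robot's right. Origin at its underside. Leave it alone.
- collet: Steel cylinder, 30 mm wide, 30 mm high, on the bench to the robot's right. Origin at its underside. Leave it alone.

How it is judged:
By the outcome, as a careful person would: the job done as asked, in the order asked, and still so for the second after the job is handed in, with the robot touching nothing.
It also fails if it takes over 45 s, if anything falls off the work surface, if the arm or the gripper's body presses on something with over 40 N, if the wrist force passes 120 N, or if a joint passes its speed limit or range.

## Working session

There is one attempt and no reset: what is moved stays moved. The work goes in short steps, Python scripts to look and compute and a tool call to move; the robot and the scene stay as the last step left them, time stands still between calls to the robot, and variables do not carry over. Pictures are saved under pics/ and viewed, about 8 in all and at most 12, crops included, and the job is handed in when it is done.

Besides the shell and the picture viewer there is one more tool, called in YAML: its name, and indented under it one key for each argument. send_rows: Moves the arm, as the interface text tells. Its arguments: {"type":"object","properties":{"plan":{"type":"array","items":{"type":"object","properties":{"linear":{"type":"array","items":{"type":"number"}},"delta_rot":{"type":"array","items":{"type":"number"}},"fingers":{"type":"number"}}}},"force":{"type":"number"}},"required":["plan"]}

```bash
mkdir -p pics; python3 - <<'E'
from rig import manip
import cv2,numpy as np
for c in("scene","top"):
    im=manip.get_image(c); cv2.imwrite(f"pics/{c}0.png",im[:,:,::-1])
    i=manip.camera_info(c); R=cv2.Rodrigues(np.array(i["rvec"]))[0]; print(c,np.round(i["K"],1).tolist(),np.round(i["dist"],3),"cam",np.round(-R.T@np.array(i["tvec"]).ravel(),3))
    for t in("station","cover","press_pad","cam","slot_end","slot_mouth","cam_axis","cover_hinge","wax_pot","flux_bottle"):
        print(t,[(np.round(d["extent"],1).tolist(),round(d["p"],2)) for d in manip.find_in(t,c)][:2])
s=manip.get_state(); print(s["clock"],s["position"],s["ee_rot"],s["width"],manip.tips_ahead)
E
```

```text
scene [[356.1, 0.0, 252.1], [0.0, 356.1, 185.3], [0.0, 0.0, 1.0]] [0.038 0.    0.    0.    0.   ] cam [ 1.082 -0.325  0.908]
station [([180.7, 149.6, 339.1, 281.6], 0.83)]
cover [([217.3, 152.2, 298.3, 229.0], 0.8)]
press_pad []
cam [([241.7, 170.8, 278.3, 202.0], 0.95)]
slot_end [([244.9, 165.4, 276.0, 201.8], 0.92)]
slot_mouth [([245.2, 170.5, 275.9, 201.2], 0.82)]
cam_axis [([242.3, 168.2, 277.7, 200.4], 0.94), ([218.3, 150.1, 300.5, 229.0], 0.31)]
cover_hinge [([215.6, 146.5, 298.7, 230.0], 0.74)]
wax_pot [([283.9, 150.7, 300.2, 173.1], 0.58)]
flux_bottle [([200.0, 210.8, 213.6, 235.1], 0.71), ([241.4, 172.3, 274.2, 201.6], 0.36)]
top [[490.2, 0.0, 261.2], [0.0, 490.2, 195.1], [0.0, 0.0, 1.0]] [0.061 0.    0.    0.    0.   ] cam [0.235 0.011 1.783]
station [([190.0, 132.0, 314.1, 249.6], 0.76)]
cover [([215.6, 157.6, 284.0, 214.7], 0.68)]
press_pad [([215.8, 155.1, 281.7, 218.3], 0.95)]
cam [([239.9, 172.7, 265.0, 197.8], 0.62)]
slot_end [([118.2, 222.4, 126.5, 249.9], 0.16)]
slot_mouth [([241.1, 173.2, 268.6, 196.0], 0.71)]
cam_axis [([235.6, 174.4, 266.4, 196.2], 0.87), ([388.2, 221.8, 394.1, 227.1], 0.46)]
cover_hinge [([219.7, 159.6, 283.1, 217.5], 0.77), ([288.0, 218.4, 292.2, 219.7], 0.6)]
wax_pot [([196.0, 202.3, 211.0, 219.4], 0.72)]
flux_bottle [([292.7, 182.2, 305.5, 200.4], 0.52)]
1.1 [ 0.24431229 -0.52053833  0.25633225] [-2.88173848e-06  8.44049904e-01 -5.36264632e-01  5.59904442e-05] 0.08526535455839675 0.025
```

```bash
python3 - <<'E'
import cv2,numpy as np
a=cv2.imread("pics/scene0.png")[135:295,170:350]; b=cv2.imread("pics/top0.png")[125:260,180:325]
a=cv2.resize(a,(640,569),interpolation=3); b=cv2.resize(b,(640,596),interpolation=3)
cv2.imwrite("pics/a.png",a); cv2.imwrite("pics/b.png",b)
E
```

```text
(no output)
```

View pics/a.png

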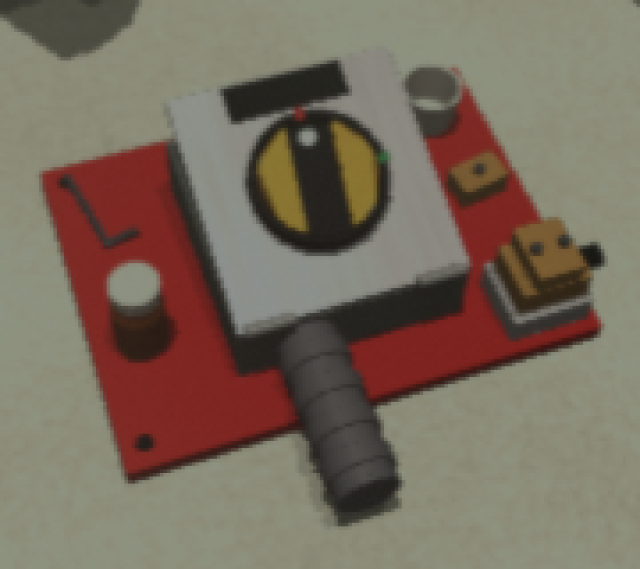

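View pics/b.png

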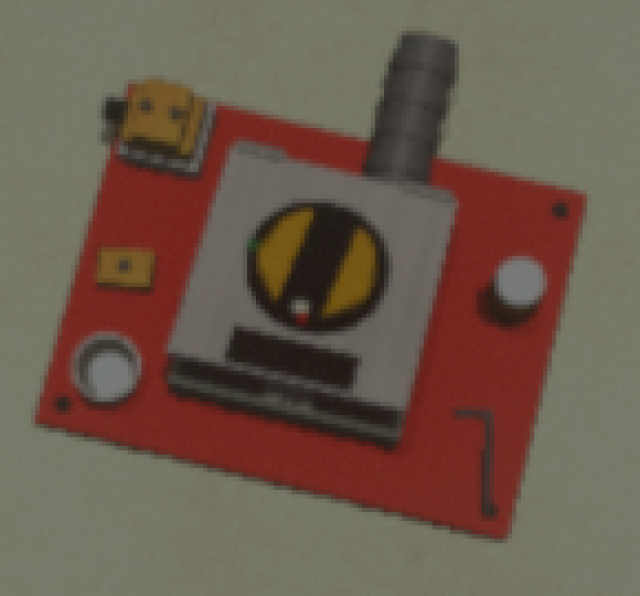

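Both views show the plate yawed slightly. The cover is ajar, with its pad at (293,360) in the top crop. The slot and its white dot, at (300,308), lie next to the red mark, so the cam is near 0. I'll fit the pose from these points in both views.

```bash
cat > h.py <<'E'
from rig import manip
import cv2,numpy as np
from scipy.optimize import least_squares
I={c:manip.camera_info(c) for c in("scene","top")}
def proj(c,P): 
    i=I[c]; return cv2.projectPoints(np.array(P,float),np.array(i["rvec"]),np.array(i["tvec"]),np.array(i["K"]),np.array(i["dist"]))[0][:,0]
def world(p,S): # station->world ; p=x,y,yaw
    S=np.atleast_2d(S); c,s=np.cos(p[2]),np.sin(p[2]); return np.c_[p[0]+c*S[:,0]-s*S[:,1],p[1]+s*S[:,0]+c*S[:,1],S[:,2]]
def cov(th,C): # cover coords: d from hinge, y, h above underside
    C=np.atleast_2d(C); d,y,h=C.T; return np.c_[.098-d*np.cos(th)+h*np.sin(th)*1,y,.08+d*np.sin(th)+h*np.cos(th)]
E
python3 - <<'E'
from h import *
plate={"top":[((35,424),(-.15,.2)),((505,541),(-.15,-.2)),((588,190),(.15,-.2))],
"scene":[((42,173),(-.15,-.2)),((130,473),(.15,-.2)),((600,321),(.15,.2)),((463,68),(-.15,.2))]}
pad=[(.163,.05,.011),(.163,-.05,.011),(.193,-.05,.011),(.193,.05,.011),(.098,0,.026)]
covp={"top":[(235,328),(358,354),(352,390),(228,361),(318,267)],"scene":[(348,92),(235,122),(222,92),(340,62),(319,180)]}
def full(c,q): q=np.array(q,float)+.5; return q/(640/145)+[180,125]-.5 if c=="top" else q/(640/180)+[170,135]-.5
def res(p,sp=False):
    r=[]
    for c in plate:
        r.append(proj(c,world(p,[(*s,.02) for _,s in plate[c]]))-full(c,[q for q,_ in plate[c]]))
        r.append(proj(c,world(p,cov(p[3],pad)))-full(c,covp[c]))
    return r if sp else np.concatenate(r).ravel()
f=least_squares(res,[.25,0,0,.3],loss="soft_l1")
print(f.x,np.degrees(f.x[2:]))
for r in res(f.x,True): print(np.round(r,1).tolist())
p=f.x; np.save("p.npy",p)
# cam: where dot lies for given angle
for cam in(0,.1,.2,.3):
    D=world(p,cov(p[3],[(.098+.036*np.cos(cam),.036*np.sin(cam),.012)]))
    print(cam,[np.round((proj(c,D)[0]+.5-o)*k-.5) for c,o,k in(("top",[180,125],640/145),("scene",[170,135],640/180))])
print("pad",world(p,cov(p[3],[(.178,0,.011)])),"shut",world(p,cov(0,[(.178,0,.011),(.098,0,.012)])))
E
```

```text
[ 0.59479595  0.02244017 -0.22750213  0.29221288] [-13.03491181  16.742565  ]
[[-0.6, -0.5], [0.6, -0.6], [-0.2, 0.4]]
[[-0.4, -0.2], [0.2, 0.8], [-0.4, 0.3], [-1.0, -0.1], [-0.3, -1.1]]
[[-1.1, -0.3], [-0.8, 1.1], [1.9, 1.2], [-1.9, -1.2]]
[[0.8, 0.3], [-0.8, 0.6], [-0.4, -0.4], [-0.4, -0.4], [0.5, -1.4]]
0 [array([305., 310.]), array([304., 140.])]
0.1 [array([300., 308.]), array([308., 139.])]
0.2 [array([296., 307.]), array([313., 139.])]
0.3 [array([292., 305.]), array([317., 139.])]
pad [[0.52729568 0.03806716 0.14181051]] shut [[0.51685733 0.04048374 0.091     ]
 [0.59479595 0.02244017 0.092     ]]
```

send_rows:
  plan:
    - {"linear": [0, 0, 0], "delta_rot": [0, 0, -6.5], "fingers": 0}
    - {"linear": [0, 0, 0], "delta_rot": [0, 0, -6.5], "fingers": 0}
    - {"linear": [0, 0, 0], "delta_rot": [0, 0, -6.5], "fingers": 0}
    - {"linear": [0, 0, 0], "delta_rot": [0, 0, -6.5], "fingers": 0}
    - {"linear": [0, 0, 0], "delta_rot": [0, 0, -6.5], "fingers": 0}
    - {"linear": [0, 0, 0], "delta_rot": [0, 0, -6.5], "fingers": 0}
    - {"linear": [0, 0, 0], "delta_rot": [0, 0, -6.5], "fingers": 0}
    - {"linear": [0, 0, 0], "delta_rot": [0, 0, -6.5], "fingers": 0}
    - {"linear": [0, 0, 0], "delta_rot": [0, 0, 0], "fingers": 0}

```text
clock: 1.85
position: [0.2443, -0.5206, 0.2563]
ee_rot: [0.0, 0.996, -0.09, 0.0]
contact_force: [0.9, 0.5, -0.6]
width: -0.0003
```

```bash
cat >> h.py <<'E'
def st():
    s=manip.get_state(); w,x,y,z=s["ee_rot"]
    from scipy.spatial.transform import Rotation as R
    M=R.from_quat([x,y,z,w]).as_matrix(); return s,M
def rep(*targets): # tip targets in station coords; prints shift in tool axes from current pose
    s,M=st(); p=np.load("p.npy"); T=s["position"]+M[:,2]*manip.tips_ahead
    psi=np.degrees(np.arctan2(M[1,0],M[0,0]))
    print("t",round(s["clock"],2),"tip",np.round(T,4),"psi %.2f tilt %.2f"%(psi,np.degrees(np.arccos(-M[2,2]))),"st",np.round(world([0,0,-p[2]],[T-[p[0],p[1],0]])[0],4),"F",np.round(s["contact_force"],1),"w",round(s["width"],4),"q6",round(s["qpos"][5],2),manip.tips_ahead)
    for t in targets: print(" ",t,"tool shift",np.round(M.T@(world(p,t)[0]-T),4))
E
python3 -c "
from h import *
rep((-.069,0,.17))"
```

```text
t 1.85 tip [ 0.2443 -0.5206  0.2313] psi -10.30 tilt 0.00 st [-0.219  -0.6081  0.2313] F [ 0.9  0.5 -0.6] w -0.0003 q6 -1.07 0.025
  (-0.069, 0, 0.17) tool shift [ 0.1788 -0.6002  0.0613]
```

send_rows:
  plan:
    - {"linear": [0.011, -0.0375, 0]}
    - {"linear": [0.011, -0.0375, 0]}
    - {"linear": [0.011, -0.0375, 0]}
    - {"linear": [0.011, -0.0375, 0]}
    - {"linear": [0.011, -0.0375, 0]}
    - {"linear": [0.011, -0.0375, 0]}
    - {"linear": [0.011, -0.0375, 0]}
    - {"linear": [0.011, -0.0375, 0]}
    - {"linear": [0.011, -0.0375, 0]}
    - {"linear": [0.011, -0.0375, 0]}
    - {"linear": [0.011, -0.0375, 0]}
    - {"linear": [0.011, -0.0375, 0]}

```text
$.plan[0]: bad value
```

```bash
python3 -c "
from h import *
rep((-.069,0,.16))"
```

```text
t 1.85 tip [ 0.2443 -0.5206  0.2313] psi -10.30 tilt 0.00 st [-0.219  -0.6081  0.2313] F [ 0.9  0.5 -0.6] w -0.0003 q6 -1.07 0.025
  (-0.069, 0, 0.16) tool shift [ 0.1788 -0.6002  0.0713]
```

All fields are needed in every row.

send_rows:
  plan:
    - {"linear": [0.011, -0.0375, 0], "delta_rot": [0, 0, 0], "fingers": 0}
    - {"linear": [0.011, -0.0375, 0], "delta_rot": [0, 0, 0], "fingers": 0}
    - {"linear": [0.011, -0.0375, 0], "delta_rot": [0, 0, 0], "fingers": 0}
    - {"linear": [0.011, -0.0375, 0], "delta_rot": [0, 0, 0], "fingers": 0}
    - {"linear": [0.011, -0.0375, 0], "delta_rot": [0, 0, 0], "fingers": 0}
    - {"linear": [0.011, -0.0375, 0], "delta_rot": [0, 0, 0], "fingers": 0}
    - {"linear": [0.011, -0.0375, 0], "delta_rot": [0, 0, 0], "fingers": 0}
    - {"linear": [0.011, -0.0375, 0], "delta_rot": [0, 0, 0], "fingers": 0}
    - {"linear": [0.011, -0.0375, 0], "delta_rot": [0, 0, 0], "fingers": 0}
    - {"linear": [0.011, -0.0375, 0], "delta_rot": [0, 0, 0], "fingers": 0}
    - {"linear": [0.011, -0.0375, 0], "delta_rot": [0, 0, 0], "fingers": 0}
    - {"linear": [0.011, -0.0375, 0], "delta_rot": [0, 0, 0], "fingers": 0}

```text
clock: 2.85
position: [0.469, -0.098, 0.2545]
ee_rot: [0.004, 0.993, -0.117, 0.003]
contact_force: [0.9, -0.8, -0.1]
width: -0.0004
```

```bash
python3 -c "
from h import *
rep((-.069,0,.16))"
```

```text
t 2.85 tip [ 0.4691 -0.0982  0.2295] psi -13.48 tilt 0.56 st [-0.0952 -0.1459  0.2295] F [ 0.9 -0.8 -0.1] w -0.0004 q6 -0.11 0.025
  (-0.069, 0, 0.16) tool shift [ 0.0247 -0.1466  0.0685]
```

send_rows:
  plan:
    - {"linear": [0.006, -0.032, 0.012], "delta_rot": [0, 0, 0], "fingers": 0}
    - {"linear": [0.006, -0.032, 0.012], "delta_rot": [0, 0, 0], "fingers": 0}
    - {"linear": [0.006, -0.032, 0.012], "delta_rot": [0, 0, 0], "fingers": 0}
    - {"linear": [0.006, -0.032, 0.012], "delta_rot": [0, 0, 0], "fingers": 0}
    - {"linear": [0, -0.015, 0.01], "delta_rot": [0, 0, 0], "fingers": 0}
    - {"linear": [0, 0, 0], "delta_rot": [0, 0, 0], "fingers": 0}

```text
clock: 3.35
position: [0.5336, 0.0489, 0.1956]
ee_rot: [0.003, 0.992, -0.123, 0.007]
contact_force: [-0.4, -0.3, 0.0]
width: -0.0
```

```bash
python3 - <<'E'
from h import *
rep((-.069,0,.16))
print(np.degrees(st()[1][:2,2]))
a=manip.get_image("scene")[120:240,180:340]; b=manip.get_image("top")[125:260,180:325]
cv2.imwrite("pics/c.png",np.hstack([cv2.resize(a,(400,300),interpolation=3),cv2.resize(b,(322,300),interpolation=3)])[:,:,::-1])
E
```

```text
t 3.35 tip [0.5339 0.0487 0.1706] psi -14.11 tilt 0.92 st [-0.0652  0.0119  0.1706] F [-0.4 -0.3  0. ] w -0.0 q6 0.22 0.025
  (-0.069, 0, 0.16) tool shift [-0.0037  0.0119  0.0106]
[ 0.8052092  -0.43667985]
```

View pics/c.png

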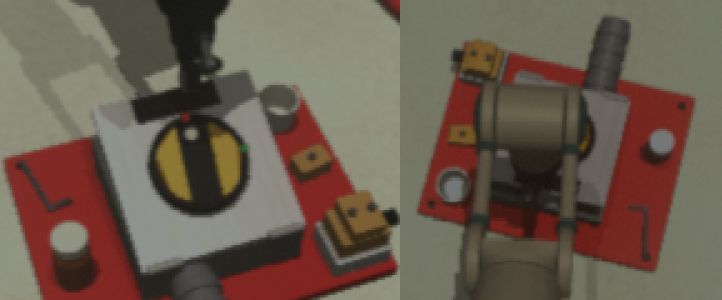

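Scene crop: the closed tips stand above the pad, at about (190,85), slightly towards the pot. I'll centre them and square the tool first, then press down in small steps.

send_rows:
  plan:
    - {"linear": [-0.007, 0.012, 0.015], "delta_rot": [0.2, -0.9, -1], "fingers": 0}
    - {"linear": [0, 0, 0], "delta_rot": [0, 0, 0], "fingers": 0}

```text
clock: 3.62
position: [0.5247, 0.0345, 0.1836]
ee_rot: [0.002, 0.993, -0.115, 0.002]
contact_force: [-1.0, -0.2, -0.7]
width: -0.0003
```

```bash
python3 -c "
from h import *
rep((-.074,0,.14),(-.08,0,.091))"
```

```text
t 3.62 tip [0.5248 0.0344 0.1586] psi -13.23 tilt 0.33 st [-0.0709 -0.0041  0.1586] F [-1.  -0.2 -0.7] w -0.0003 q6 0.17 0.025
  (-0.074, 0, 0.14) tool shift [-0.0032 -0.0042  0.0185]
  (-0.08, 0, 0.091) tool shift [-0.0095 -0.0043  0.0675]
```

send_rows:
  plan:
    - {"linear": [-0.003, -0.003, 0.006], "delta_rot": [0, -0.3, 0], "fingers": 0}
    - {"linear": [-0.001, -0.001, 0.006], "delta_rot": [0, 0, 0], "fingers": 0}
    - {"linear": [0, 0, 0.006], "delta_rot": [0, 0, 0], "fingers": 0}
    - {"linear": [-0.001, 0, 0.006], "delta_rot": [0, 0, 0], "fingers": 0}
    - {"linear": [-0.001, 0, 0.006], "delta_rot": [0, 0, 0], "fingers": 0}
    - {"linear": [-0.001, 0, 0.006], "delta_rot": [0, 0, 0], "fingers": 0}

```text
clock: 4.12
position: [0.5216, 0.037, 0.1505]
ee_rot: [0.001, 0.993, -0.121, 0.005]
contact_force: [0.1, -0.0, 2.2]
width: 0.0001
```

```bash
python3 -c "
from h import *
rep((-.08,0,.091))"
```

```text
t 4.12 tip [0.5218 0.0369 0.1255] psi -13.85 tilt 0.60 st [-0.0743 -0.0023  0.1255] F [ 0.1 -0.   2.2] w 0.0001 q6 0.18 0.025
  (-0.08, 0, 0.091) tool shift [-0.006  -0.0023  0.0345]
```

Contact is at about 2 N and the cover is moving. I'll keep pressing.

send_rows:
  plan:
    - {"linear": [-0.001, -0.001, 0.006], "delta_rot": [0, 0, 0], "fingers": 0}
    - {"linear": [-0.001, -0.001, 0.006], "delta_rot": [0, 0, 0], "fingers": 0}
    - {"linear": [-0.001, 0, 0.006], "delta_rot": [0, 0, 0], "fingers": 0}
    - {"linear": [-0.001, 0, 0.006], "delta_rot": [0, 0, 0], "fingers": 0}
    - {"linear": [-0.001, 0, 0.005], "delta_rot": [0, 0, 0], "fingers": 0}

```text
clock: 4.53
position: [0.5176, 0.0398, 0.1182]
ee_rot: [0.002, 0.993, -0.12, 0.006]
contact_force: [1.7, -0.5, 1.6]
width: 0.0001
```

```bash
python3 -c "
from h import *
rep((-.08,0,.091))"
```

```text
t 4.53 tip [0.5179 0.0397 0.0932] psi -13.79 tilt 0.71 st [-0.0788 -0.0005  0.0932] F [ 1.7 -0.5  1.6] w 0.0001 q6 0.19 0.025
  (-0.08, 0, 0.091) tool shift [-0.0012 -0.0005  0.0022]
```

send_rows:
  plan:
    - {"linear": [0, 0, 0.002], "delta_rot": [0, 0, 0], "fingers": 0}
    - {"linear": [0, 0, 0.002], "delta_rot": [0, 0, 0], "fingers": 0}

```text
clock: 4.7
position: [0.5173, 0.04, 0.1157]
ee_rot: [0.002, 0.993, -0.12, 0.005]
contact_force: [-8.2, 0.1, 35.4]
width: -0.0
```

```bash
python3 -c "
from h import *
rep((-.08,0,.091))"
```

```text
t 4.7 tip [0.5176 0.0398 0.0907] psi -13.78 tilt 0.66 st [-0.0792 -0.0005  0.0907] F [-8.2  0.1 35.4] w -0.0 q6 0.19 0.025
  (-0.08, 0, 0.091) tool shift [-0.0008 -0.0005 -0.0003]
```

Shut: the tips are at 90.7 mm with a firm reaction of 35 N. Now I'll raise and look.

send_rows:
  plan:
    - {"linear": [0, 0, -0.012], "delta_rot": [0, 0, 0], "fingers": 0}
    - {"linear": [0, 0, -0.02], "delta_rot": [0, 0, 0], "fingers": 0}
    - {"linear": [0, 0, -0.025], "delta_rot": [0, -0.6, 0], "fingers": 0}
    - {"linear": [0, 0, 0], "delta_rot": [0, 0, 0], "fingers": 0}

```text
clock: 5.03
position: [0.5158, 0.0411, 0.1737]
ee_rot: [0.001, 0.993, -0.12, -0.002]
contact_force: [1.0, -0.4, 0.4]
width: -0.0003
```

```bash
python3 - <<'E'
from h import *
rep((-.0279,.0028,.135))
im=manip.get_image("scene").copy(); p=np.load("p.npy")
x0,y0,k=200,140,5
a=cv2.resize(im[y0:y0+110,x0:x0+130],None,fx=k,fy=k,interpolation=3)
A=np.linspace(0,2*np.pi,40)
def dots(C,col):
    for q in proj("scene",world(p,cov(0,C))): cv2.circle(a,tuple(int(v) for v in ((q+.5-[x0,y0])*k-.5)),1,col,-1)
dots([(.098+.056*np.cos(t),.056*np.sin(t),.026) for t in A],(0,255,255))
dots([(.163,.05,.011),(.163,-.05,.011),(.193,-.05,.011),(.193,.05,.011),(.196,.095,.008),(.196,-.095,.008),(0,.095,.008),(0,-.095,.008)],(255,0,255))
for c in(0,.1,.2): dots([(.098+.036*np.cos(c),.036*np.sin(c),.012)],(0,0,255))
dots([(.098+r*np.cos(.1)-s*.019*np.sin(.1),r*np.sin(.1)+s*.019*np.cos(.1),.026) for r in np.linspace(-.04,.04,9) for s in(-1,1)],(0,255,0))
cv2.imwrite("pics/d.png",a[:,:,::-1])
E
```

```text
t 5.03 tip [0.5157 0.041  0.1487] psi -13.80 tilt 0.20 st [-0.0812  0.0003  0.1487] F [ 1.  -0.4  0.4] w -0.0003 q6 0.19 0.025
  (-0.0279, 0.0028, 0.135) tool shift [ 0.0533 -0.0032  0.0136]
```

View pics/d.png

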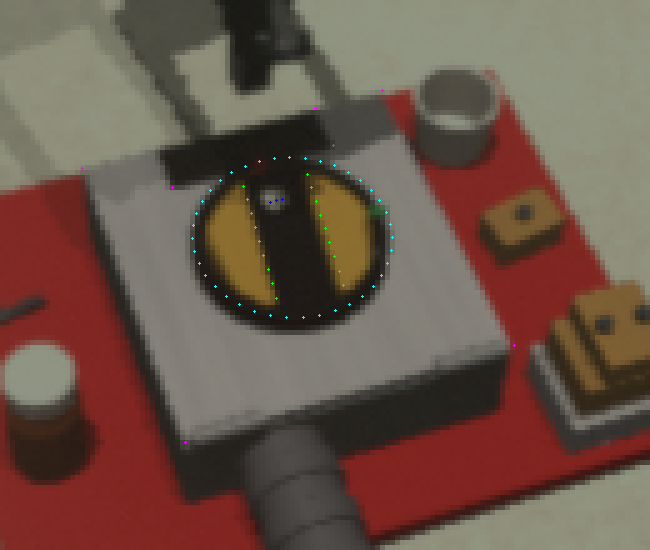

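The cover lies flat, and the overlay matches the collar, pad and slot edges to about 1 px with cam ≈ 0.1. I'll move over the slot's dotted end.

send_rows:
  plan:
    - {"linear": [0.027, -0.001, 0.003], "delta_rot": [0, 0, 0], "fingers": 0}
    - {"linear": [0.026, -0.001, 0.003], "delta_rot": [0, 0, 0], "fingers": 0}
    - {"linear": [0, 0, 0.003], "delta_rot": [0, 0, 5], "fingers": 0}
    - {"linear": [0, 0, 0], "delta_rot": [0, 0, 0], "fingers": 0}

```text
clock: 5.42
position: [0.5647, 0.031, 0.1583]
ee_rot: [0.001, 0.986, -0.165, -0.006]
contact_force: [-0.7, 0.0, -0.7]
width: 0.0001
```

```bash
python3 -c "
from h import *
rep((-.027,.002,.11),(-.027,.002,.096))"
```

```text
t 5.42 tip [0.5644 0.0311 0.1333] psi -18.95 tilt 0.70 st [-0.0315  0.0015  0.1333] F [-0.7  0.  -0.7] w 0.0001 q6 0.26 0.025
  (-0.027, 0.002, 0.11) tool shift [ 0.0047 -0.001   0.0232]
  (-0.027, 0.002, 0.096) tool shift [ 0.0049 -0.0011  0.0372]
```

send_rows:
  plan:
    - {"linear": [0.005, -0.001, 0.01], "delta_rot": [0, 0.6, 0], "fingers": 0}
    - {"linear": [0, 0, 0.01], "delta_rot": [0, 0, 0], "fingers": 0}
    - {"linear": [0, 0, 0], "delta_rot": [0, 0, 0], "fingers": 0}

```text
clock: 5.67
position: [0.5678, 0.0306, 0.1342]
ee_rot: [0.002, 0.987, -0.162, -0.003]
contact_force: [-0.6, 0.3, -0.5]
width: 0.0002
```

```bash
python3 -c "
from h import *
rep((-.027,.002,.096))"
```

```text
t 5.67 tip [0.5676 0.0306 0.1092] psi -18.68 tilt 0.45 st [-0.0283  0.0018  0.1092] F [-0.6  0.3 -0.5] w 0.0002 q6 0.26 0.025
  (-0.027, 0.002, 0.096) tool shift [ 0.0014 -0.0004  0.0132]
```

send_rows:
  plan:
    - {"linear": [0.001, 0, 0.004], "delta_rot": [0, 0, 0], "fingers": 0}
    - {"linear": [0, 0, 0.004], "delta_rot": [0, 0, 0], "fingers": 0}
    - {"linear": [0, 0, 0.003], "delta_rot": [0, 0, 0], "fingers": 0}
    - {"linear": [0, 0, 0], "delta_rot": [0, 0, 0], "fingers": 0}

```text
clock: 6.0
position: [0.5662, 0.0308, 0.1209]
ee_rot: [0.002, 0.987, -0.161, -0.006]
contact_force: [0.4, -0.2, 0.5]
width: 0.0002
```

```bash
python3 -c "
from h import *
rep((-.027,.002,.096))"
```

```text
t 6.0 tip [0.5659 0.0307 0.0959] psi -18.52 tilt 0.69 st [-0.03    0.0015  0.0959] F [ 0.4 -0.2  0.5] w 0.0002 q6 0.26 0.025
  (-0.027, 0.002, 0.096) tool shift [ 0.003  -0.0007 -0.0002]
```

The tips are 10 mm into the slot with no contact. Next I'll shift sideways towards the wall until they touch.

send_rows:
  plan:
    - {"linear": [0.003, -0.003, 0], "delta_rot": [0, 0.7, 0], "fingers": 0}
    - {"linear": [0, -0.003, 0], "delta_rot": [0, 0, 0], "fingers": 0}
    - {"linear": [0, -0.002, 0], "delta_rot": [0, 0, 0], "fingers": 0}
    - {"linear": [0, 0, 0], "delta_rot": [0, 0, 0], "fingers": 0}

```text
clock: 6.33
position: [0.5716, 0.0368, 0.1213]
ee_rot: [0.004, 0.987, -0.16, 0.001]
contact_force: [-0.7, -1.0, -0.5]
width: -0.0004
```

```bash
cat >> h.py <<'E'
def ax():
    s,M=st(); p=np.load("p.npy"); T=s["position"]+M[:,2]*manip.tips_ahead; rep()
    print("axis in tool",np.round(M.T@(world(p,(0,0,.096))[0]-T),4)," slot yaw travelled",round(-13.03-np.degrees(np.arctan2(M[1,0],M[0,0])),1),"rot fix x,y (deg, tool)",np.round(np.degrees(M.T@np.cross(M[:,2],[0,0,-1])),2), "Mz",np.round(s["moment"],2))
E
python3 -c "
from h import *
ax()"
```

```text
t 6.33 tip [0.5716 0.0366 0.0963] psi -18.45 tilt 0.50 st [-0.0258  0.0086  0.0963] F [-0.7 -1.  -0.5] w -0.0004 q6 0.27 0.025
axis in tool [0.0265 0.0061 0.0005]  slot yaw travelled 5.4 rot fix x,y (deg, tool) [ 0.46 -0.19  0.  ] Mz [-0.26  0.04 -0.01]
```

Now the arc: 6° per row, about 1 mm in x and 2.8 mm in -y.

send_rows:
  plan:
    - {"linear": [0, -0.002, 0], "delta_rot": [0.4, 0, 0], "fingers": 0}
    - {"linear": [0.001, -0.0028, 0], "delta_rot": [0, 0, 6], "fingers": 0}
    - {"linear": [0.001, -0.0028, 0], "delta_rot": [0, 0, 6], "fingers": 0}
    - {"linear": [0.001, -0.0028, 0], "delta_rot": [0, 0, 6], "fingers": 0}

```text
clock: 6.67
position: [0.5743, 0.041, 0.1212]
ee_rot: [0.006, 0.948, -0.317, -0.001]
contact_force: [-3.0, -2.9, 2.1]
width: -0.0001
```

```bash
python3 -c "
from h import *
ax()"
```

```text
t 6.67 tip [0.5742 0.0408 0.0962] psi -36.94 tilt 0.72 st [-0.0242  0.0132  0.0962] F [-3.  -2.9  2.1] w -0.0001 q6 0.61 0.025
axis in tool [0.0275 0.0022 0.0003]  slot yaw travelled 23.9 rot fix x,y (deg, tool) [ 0.71 -0.08 -0.  ] Mz [-0.39  0.53  0.07]
```

send_rows:
  plan:
    - {"linear": [0, -0.004, 0], "delta_rot": [0.6, 0, 0], "fingers": 0}
    - {"linear": [0.001, -0.004, 0], "delta_rot": [0, 0, 3], "fingers": 0}
    - {"linear": [0.001, -0.005, 0], "delta_rot": [0, 0, 5], "fingers": 0}
    - {"linear": [0.001, -0.005, 0], "delta_rot": [0, 0, 5], "fingers": 0}

```text
clock: 7.0
position: [0.5829, 0.0453, 0.1212]
ee_rot: [0.011, 0.906, -0.423, -0.002]
contact_force: [-5.7, -7.1, 3.3]
width: 0.0002
```

```bash
python3 -c "
from h import *
ax()"
```

```text
t 7.0 tip [0.5826 0.0448 0.0962] psi -50.06 tilt 1.22 st [-0.0169  0.0191  0.0962] F [-5.7 -7.1  3.3] w 0.0002 q6 0.85 0.025
axis in tool [0.025  0.0051 0.0005]  slot yaw travelled 37.0 rot fix x,y (deg, tool) [ 1.17 -0.34 -0.  ] Mz [-1.18  0.88 -0.1 ]
```

send_rows:
  plan:
    - {"linear": [0, -0.005, 0], "delta_rot": [0.6, -0.3, 3], "fingers": 0}
    - {"linear": [0, -0.005, 0], "delta_rot": [0.5, 0, 5], "fingers": 0}
    - {"linear": [0, -0.005, 0], "delta_rot": [0.3, 0, 5], "fingers": 0}
    - {"linear": [0, -0.005, 0], "delta_rot": [0.3, 0, 5], "fingers": 0}
    - {"linear": [0, -0.005, 0], "delta_rot": [0.3, 0, 5], "fingers": 0}

```text
clock: 7.42
position: [0.5917, 0.0473, 0.1211]
ee_rot: [0.011, 0.801, -0.598, -0.0]
contact_force: [-5.9, -4.9, 4.3]
width: -0.0
```

```bash
python3 -c "
from h import *
ax()"
```

```text
t 7.42 tip [0.5914 0.0469 0.0961] psi -73.48 tilt 1.24 st [-0.0088  0.0231  0.0961] F [-5.9 -4.9  4.3] w -0.0 q6 1.26 0.025
axis in tool [0.0244 0.0037 0.0005]  slot yaw travelled 60.4 rot fix x,y (deg, tool) [ 1.02 -0.7   0.  ] Mz [-0.87  1.    0.01]
```

send_rows:
  plan:
    - {"linear": [0, -0.005, 0], "delta_rot": [0.6, -0.5, 4], "fingers": 0}
    - {"linear": [0, -0.005, 0], "delta_rot": [0.4, 0, 5], "fingers": 0}
    - {"linear": [0, -0.005, 0], "delta_rot": [0.3, 0, 5], "fingers": 0}
    - {"linear": [0, -0.005, 0], "delta_rot": [0.3, 0, 5], "fingers": 0}

```text
clock: 7.75
position: [0.5998, 0.0465, 0.1207]
ee_rot: [-0.009, -0.688, 0.725, 0.001]
contact_force: [-6.2, -2.9, 4.1]
width: 0.0001
```

```bash
python3 -c "
from h import *
ax()"
```

```text
t 7.75 tip [0.5994 0.0462 0.0958] psi -92.99 tilt 1.02 st [-0.0009  0.0242  0.0958] F [-6.2 -2.9  4.1] w 0.0001 q6 1.6 0.025
axis in tool [0.024  0.0034 0.0001]  slot yaw travelled 80.0 rot fix x,y (deg, tool) [ 0.76 -0.68 -0.  ] Mz [-0.46  1.06 -0.05]
```

send_rows:
  plan:
    - {"linear": [0, -0.005, 0], "delta_rot": [0.5, -0.5, 2], "fingers": 0}
    - {"linear": [0, -0.005, 0], "delta_rot": [0.3, 0, 3], "fingers": 0}
    - {"linear": [0, -0.005, 0], "delta_rot": [0.3, 0, 3], "fingers": 0}

```text
clock: 8.0
position: [0.6045, 0.0446, 0.1202]
ee_rot: [-0.008, -0.635, 0.773, 0.003]
contact_force: [-7.9, -0.0, 4.3]
width: 0.0002
```

```bash
python3 -c "
from h import *
ax()"
```

```text
t 8.0 tip [0.604  0.0445 0.0952] psi -101.18 tilt 1.00 st [0.004  0.0236 0.0952] F [-7.9 -0.   4.3] w 0.0002 q6 1.73 0.025
axis in tool [ 0.0234  0.0048 -0.0006]  slot yaw travelled 88.1 rot fix x,y (deg, tool) [ 0.89 -0.45 -0.  ] Mz [-0.19  1.22 -0.03]
```

send_rows:
  plan:
    - {"linear": [0, -0.005, -0.0005], "delta_rot": [0.4, -0.3, 1.5], "fingers": 0}
    - {"linear": [0, -0.005, 0], "delta_rot": [0.3, 0, 1], "fingers": 0}

```text
clock: 8.17
position: [0.6054, 0.0441, 0.12]
ee_rot: [-0.009, -0.617, 0.787, 0.008]
contact_force: [-11.4, 2.9, 7.5]
width: 0.0001
```

```bash
python3 -c "
from h import *
ax()"
```

```text
t 8.17 tip [0.6048 0.0441 0.095 ] psi -103.73 tilt 1.34 st [0.0049 0.0234 0.095 ] F [-11.4   2.9   7.5] w 0.0001 q6 1.77 0.025
axis in tool [ 0.0235  0.0046 -0.0008]  slot yaw travelled 90.7 rot fix x,y (deg, tool) [ 1.32 -0.24 -0.  ] Mz [0.48 1.74 0.06]
```

send_rows:
  plan:
    - {"linear": [0, -0.007, 0], "delta_rot": [0.4, 0, 0], "fingers": 0}
    - {"linear": [0, -0.007, 0], "delta_rot": [0.3, 0, 0], "fingers": 0}
    - {"linear": [0, -0.007, 0], "delta_rot": [0, 0, 0], "fingers": 0}

```text
clock: 8.42
position: [0.606, 0.0442, 0.1197]
ee_rot: [-0.019, -0.619, 0.785, 0.02]
contact_force: [-13.5, 0.4, 10.9]
width: -0.0001
```

```bash
python3 - <<'E'
from h import *
ax()
im=manip.get_image("scene"); a=cv2.resize(im[140:235,200:320],None,fx=5,fy=5,interpolation=3)
cv2.imwrite("pics/e.png",a[:,:,::-1])
E
```

```text
t 8.42 tip [0.6047 0.0444 0.0948] psi -103.52 tilt 3.15 st [0.0047 0.0236 0.0948] F [-13.5   0.4  10.9] w -0.0001 q6 1.76 0.025
axis in tool [ 0.0236  0.0045 -0.0009]  slot yaw travelled 90.5 rot fix x,y (deg, tool) [ 3.14 -0.28 -0.  ] Mz [ 0.23  2.16 -0.02]
```

View pics/e.png

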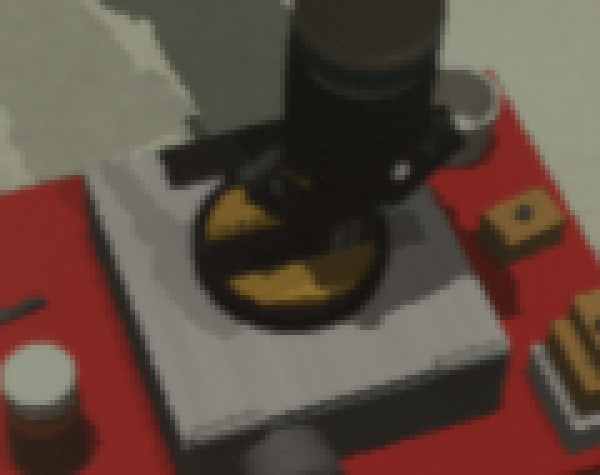

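The tips have stopped advancing and the force is rising, so this should be the stop. The slot edges run parallel to the pad (slope about -0.23). I'll back off, lift out and check.

send_rows:
  plan:
    - {"linear": [0, 0.003, -0.001], "delta_rot": [0, 0, 0], "fingers": 0}
    - {"linear": [0, 0.002, 0], "delta_rot": [0, 0, 0], "fingers": 0}

```text
clock: 8.63
position: [0.5999, 0.0468, 0.1215]
ee_rot: [-0.019, -0.62, 0.784, 0.022]
contact_force: [0.1, 0.4, 0.7]
width: 0.0
```

```bash
python3 -c "
from h import *
ax()"
```

```text
t 8.63 tip [0.5985 0.0471 0.0965] psi -103.39 tilt 3.37 st [-0.002   0.0248  0.0965] F [0.1 0.4 0.7] w 0.0 q6 1.76 0.025
axis in tool [ 0.0248 -0.0022  0.0004]  slot yaw travelled 90.4 rot fix x,y (deg, tool) [ 3.37 -0.13 -0.  ] Mz [-0.02 -0.03 -0.04]
```

send_rows:
  plan:
    - {"linear": [0, 0, -0.01], "delta_rot": [0, 0, 0], "fingers": 0}
    - {"linear": [0, 0, -0.02], "delta_rot": [0, 0, 0], "fingers": 0}
    - {"linear": [0, 0, -0.035], "delta_rot": [3, 0, 0], "fingers": 0}
    - {"linear": [0, 0.035, -0.02], "delta_rot": [0, 0, 0], "fingers": 0}
    - {"linear": [0, 0.035, -0.02], "delta_rot": [0, 0, 0], "fingers": 0}
    - {"linear": [0, 0.035, -0.02], "delta_rot": [0, 0, 0], "fingers": 0}
    - {"linear": [0, 0.035, -0.02], "delta_rot": [0, 0, 0], "fingers": 0}
    - {"linear": [0, 0.035, -0.02], "delta_rot": [0, 0, 0], "fingers": 0}
    - {"linear": [0, 0, 0], "delta_rot": [0, 0, 0], "fingers": 0}

```text
clock: 9.38
position: [0.4362, 0.0886, 0.2982]
ee_rot: [0.009, -0.621, 0.784, -0.004]
contact_force: [0.1, -0.4, -0.1]
width: -0.0003
```

```bash
python3 - <<'E'
from h import *
rep()
p=np.load("p.npy")
for n,x0,y0,W,H,k in(("scene",205,145,110,95,7),("top",185,130,140,115,5)):
    im=manip.get_image(n); a=cv2.resize(im[y0:y0+H,x0:x0+W],None,fx=k,fy=k,interpolation=3)
    if n=="scene":
        for c,col in((1.37,(255,0,0)),(1.571,(0,255,0))):
            C=[(.098+r*np.cos(c)-s*.019*np.sin(c),r*np.sin(c)+s*.019*np.cos(c),.026) for r in np.linspace(-.04,.04,9) for s in(-1,1)]
            for q in proj(n,world(p,cov(0,C))): cv2.circle(a,tuple(int(v) for v in ((q+.5-[x0,y0])*k-.5)),2,col,-1)
    cv2.imwrite(f"pics/f_{n}.png",a[:,:,::-1])
E
```

```text
t 9.38 tip [0.4366 0.0887 0.2732] psi -103.18 tilt 1.06 st [-0.1691  0.0289  0.2732] F [ 0.1 -0.4 -0.1] w -0.0003 q6 1.84 0.025
```

View pics/f_scene.png

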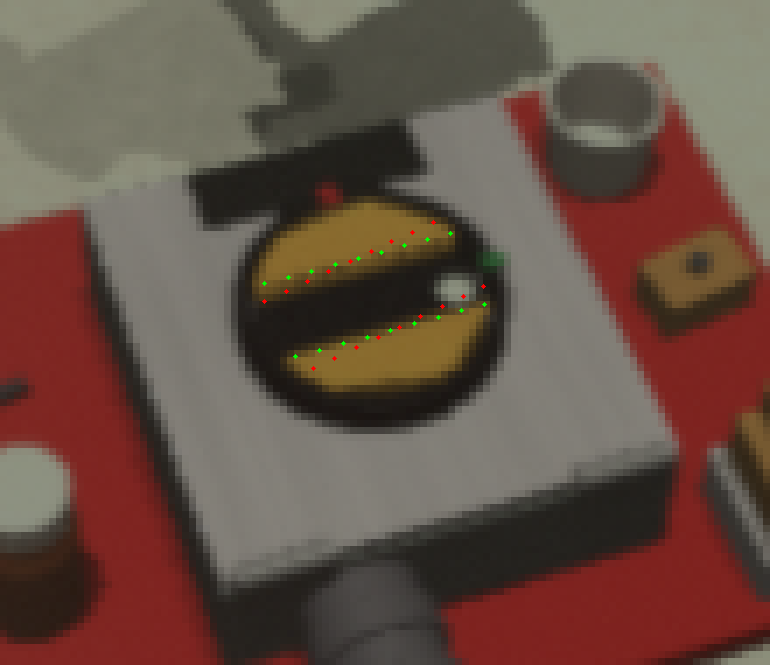

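View pics/f_top.png

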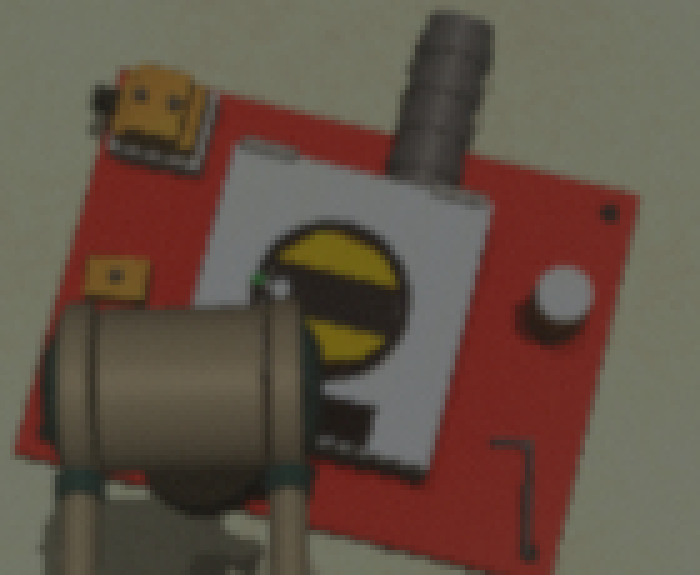

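The slot lies along the 1.571 overlay in the scene view, and within 1° of station y in the top view. The dot is at the green mark, the cover is flat and the surrounding things stand where they were. Handing in.

```bash
python3 -c "
from rig import manip
print(manip.sign_off())"
```

```text
the job is handed in; nothing more can be done
None
```

The cover is pressed shut and its yellow fastener is turned clockwise to its stop. I handed the job in at about 9.5 s on the robot's clock.

- **Cover shut:** I pressed with the closed fingertips on the black pad until they stood 90.7 mm above the bench, against 91 mm expected when shut. The reaction there was 35 N. That is a firm push compared with the 2 to 5 N needed, but under the limits.
- **Fastener turned:** I set the tips about 10 mm deep near the dotted end of the slot and moved them in an arc about the axis. They stopped advancing while the force rose to about 17 N, and I took that as the stop.
- **Last check:** After lifting out, both cameras showed the slot along the locked direction, to about 1° in the top view, with the white dot at the green mark. The cover lay flat, and the force reading on the tool was near zero.
- **Surroundings:** The things on the plate looked unmoved. I did not check the screwdriver, spectacle front or collet, but the arm passed well above the bench.
- **What disagreed:** At the stop the tips stood about 5 mm off the slot's centre line, where about 8 mm was expected. I put that down to a few millimetres of error in the measured axis position, and the images showed no shortfall in the turn. The tool also tilted about 3° while pushing on the stop, and the tips stayed in place.

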